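Close a joint drive's bayonet ring with the pin spanner

TASK

Unhook the two-pin spanner from its holder by sliding it along its keyhole slot and lifting it off, engage both its pins in the two holes of the joint drive's retaining ring, and with it turn the ring clockwise (seen from above) fully home against its stop. Then take the spanner out and lay it pins down on the black rubber mat, lowering it there rather than dropping it, and let go. Leave the other things on the bench where they are.

Things in the scene. Friction and masses are not known exactly. Their poses are not given: they have to be found in the camera images.
- spanner: The pin spanner, loose, 0.2 to 0.35 kg: flat T-shaped steel plate 6 mm thick. Origin: centre of the head, on the plate's underside; z up out of the plate, x from tail to head, y along the head bar. Head bar 26 mm (x) by 78 mm (y); tail 38 mm wide, reaching to x = -133 mm. It starts lying level on the holder's rail, origin 40 mm above the bench, stud in the keyhole's narrow slot.
- pin_a (a point): Tip of one of the spanner's two steel pins, at y = +30 mm, z = -9 mm: the pins are 6 mm in diameter with tapered tips and stick 9 mm down from the plate's underside.
- pin_b (a point): Tip of the spanner's pin at y = -30 mm (z = -9 mm). The pins are alike: either goes in either hole.
- grip (a point): Middle of the spanner's upright aluminium grip block (spanner z = 28 mm): the block is 30 mm (x) by 18 mm (y) and stands over the head's centre from z = 6 to 51 mm. Hold the spanner here, pinching the 18 mm.
- keyhole_wide (a point): Centre of the wide end of the keyhole through the spanner's tail, on the plate's top (spanner x = -87 mm). The wide end is 22 mm long (x -98 to -76 mm) and 22 mm wide; the narrow slot, 8.6 mm wide, runs on from x = -98 to -123 mm. At the start the stud stands in the slot at x = -115 mm.
- holder: The spanner's holder, fixed: grey base 200 mm (x) by 90 mm (y), with a plywood rail 190 by 32 mm along x, its top 40 mm above the bench. Origin: centre of the underside. The spanner's x lies along the holder's x, its pins hang free beside the rail. Slide the spanner 28 mm level towards the holder's -x to bring the wide end to the stud, then lift straight up.
- stud (a point): The headed stud on the holder's rail (holder x = -55 mm, y = 0), underside of its head, 48 mm above the bench: neck 7 mm in diameter, head 14 mm in diameter and 4 mm thick. There is 2 mm of play between the head and the 6 mm plate.
- housing: The joint drive, fixed: square aluminium foot 140 mm wide, finned round body 118 mm across, retaining ring on top. Origin: centre of the underside; the ring's axis is the vertical through it. The flat top of the ring is 70 mm above the bench. A small tab stands beside the ring's rim at the housing's +x.
- ring (a joint): Angle of the retaining ring (dark steel disc 96 mm across, 12 mm thick, on the joint drive): grows clockwise seen from above; 0 to 0.35 rad at the start, home against a hard stop at 1.2 rad. Stays where it is left; turning it takes about 0.2 N m. When home, the white line on the ring meets the tab on the housing.
- hole_a (a point): Centre of the mouth of one pin hole in the ring's top, 30 mm from the axis. The hole is 9 mm in diameter, 10 mm deep. Its frame turns with the ring; hole a lies along the frame's +y from the ring's axis.
- hole_b (a point): Centre of the mouth of the opposite pin hole, 30 mm on the other side of the axis, the same size.
- mat: Black rubber mat fixed to the bench, 220 mm (x) by 140 mm (y), 4 mm thick. Origin: centre of the underside. A spanner at rest on it stands on its two pins and the end of its tail.
- screwdriver: Bystander: screwdriver with a green handle.
- open_wrench: Bystander: plain open-ended wrench, nearest the robot.
- bearing: Bystander: loose ball bearing, 42 mm across, 12 mm high.
- spool: Bystander: small metal spool, 50 mm across, 44 mm high.
- clamp: Bystander: orange spring clamp lying flat, about 90 mm long.
- eraser: Bystander: blue board eraser, 100 by 50 by 28 mm.
- screw_jar: Bystander: small glass jar with a black cap, 44 mm across, 50 mm high.
Things that resemble listed ones, but are neither listed nor needed, are in the scene too. What is shaped like the spanner but red or yellow is not meant.

How it is judged:
By the outcome, as a careful person would: the job done as asked, in the order asked, and still so for the second after the job is handed in, with the robot touching nothing.
It also fails if it takes over 64 s, if anything falls off the work surface, if the arm or the gripper's body presses on something with over 40 N, if the wrist force passes 120 N, or if a joint passes its speed limit or range.

ROBOT

A 7-joint arm with a two-finger parallel gripper is mounted at the origin on the work surface. World frame = base frame: x ahead of the robot, y to its left, z up, the work surface at z = 0. Lengths are in mm, angles in rad, forces in N, time in s.
With the tool pointing down it reaches from about 400 to 850 mm from the base axis. Payload 10.4 kg.
Tool frame: the origin (TCP) lies between the finger pads; the fingertips stand 11 mm ahead of it and the grasp point (between the pads) lies 8 mm behind it; z points along the fingers, y is the line along which they close (so a half turn about z gives the same grasp; the last joint's range is limited). The gripper opens to 87 mm and grips with 3 to 60 N. Pads are 19 mm wide; open, the fingers measure 117 mm over their backs; the gripper's body (75 mm by 190 mm) begins 51 mm behind the grasp point.
Start: joints at [-1.32, 0.332, -0.065, 1.46, 0.022, 1.35, -0.088], TCP at [168.981, 601.747, 201.776] pointing down, gripper open.
Joint ranges: [-2.6, 2.6], [-0.5, 2.12], [-1.47, 1.34], [0.16, 2.42], [-1.27, 4.41], [0.06, 2.06], [-2.6, 2.6]. Speed limits (rad/s): [2.22, 2.22, 2.79, 2.79, 3.14, 3.14, 3.14].

INTERFACE

Orientations are given as a unit quaternion [x, y, z, w].
In Python, from rig import state, imaging, job gives the robot as it stands. The module is installed in compiled form; this text tells all that it offers.
- The arm moves only by the tool send_rows, never from a script. Its argument "series" is a list of rows, each an object of numbers: "x", "y", "z": the shift along the tool's x, y, z in mm; "wx", "wy", "wz": the turn, a rotation vector about the tool's x, y, z in rad; "grip": the opening, from -1 (shut) to 1 (fully open). A call has 1 to 20 rows; each row is the pose to reach, as a shift and turn from the pose commanded when the call began, along the tool's axes at that moment; what a row does not reach only later rows make up. A row lasts 1/10 s, in which the tool goes at most 50 mm and 8.59 degrees, less where a joint would pass 70% of its speed; a pose out of reach is approached as far as the arm can. A call with a gripper value outside its range is refused whole. The fingers move at their own pace and stop on an object; "grip_force" is the grip in N (left out, the last holds). Time passes only in rows, so rows that repeat a pose let the fingers close. It gives the time, the measured TCP pose, the force, the opening and the grip force at its end, in the units of the state.
- state(): the state, without advancing time (a new reading comes with each control period).
- imaging.camera(name): name is "scene" or "top" or "wrist"; returns the picture (384x512x3 uint8, blue, green, red); there is no depth.
- imaging.camera_info(name): a dict with "fx", "fy", "cx", "cy" (pixels), "rvec" (rotation vector, rad) and "tvec" (3), from world to camera coordinates, as OpenCV has them. Camera axes: x right, y down, z forward; pixel columns grow to the right and rows downward; lengths in mm; the calibration is good to about 2 mm. A picture is of the moment at which its call begins: read the wrist's pose just before it. camera_info takes no time and is no camera call; for the wrist camera it gives the pose at the moment of the call.
- job.sign_off(): hands the job in; it is judged then, once.
The state is a dict: "clock": time; "q": joint angles; "qd": joint speeds; "joint_torque": joint torques, N m; "tcp_pos": TCP position; "tcp_rot": TCP orientation; "force": force on the tool from outside, world axes, zero at the start; "ft_torque": the same for the moment, N m; "gripper_width": finger opening in mm; "gripper_force": force on a finger pad.
Only numpy, scipy, OpenCV 4.12 (cv2) and the standard library are available. Lean on these libraries where they do the work, as an engineer would, in place of code of your own. Each camera call takes 0.05 s, during which the arm holds its last target. There are 200 camera calls.

## Working session

There is one attempt and no reset: what is moved stays moved. The work goes in short steps, Python scripts to look and compute and a tool call to move; the robot and the scene stay as the last step left them, time stands still between calls to the robot, and variables do not carry over. Pictures are saved under pics/ and viewed, at most 10 in all, crops included, and the job is handed in when it is done.

Besides the shell and the picture viewer there is one more tool, called after "Call:" as name([rows], argument=value, ...), one row to a line, values as JSON. send_rows: Moves the arm, as the interface text tells. Its arguments: {"type":"object","properties":{"series":{"type":"array","items":{"type":"object","properties":{"x":{"type":"number"},"y":{"type":"number"},"z":{"type":"number"},"wx":{"type":"number"},"wy":{"type":"number"},"wz":{"type":"number"},"grip":{"type":"number"}}}},"grip_force":{"type":"number"}},"required":["series"]}

```bash
mkdir -p pics; cat > h.py <<'E'
import numpy as np, cv2
from rig import state, imaging, job
from scipy.spatial.transform import Rotation as R
def info(n):
    i=imaging.camera_info(n); K=np.array([[i['fx'],0,i['cx']],[0,i['fy'],i['cy']],[0,0,1.]])
    return K,np.array(i['rvec'],float).ravel(),np.array(i['tvec'],float).ravel()
def ray(I,u,v):
    K,r,t=I; M=R.from_rotvec(r).as_matrix()
    d=M.T@np.linalg.solve(K,[u,v,1.]); return -M.T@t,d
def onz(I,u,v,z):
    c,d=ray(I,u,v); return c+d*(z-c[2])/d[2]
def proj(I,p):
    K,r,t=I; return cv2.projectPoints(np.array(p,float).reshape(-1,1,3),r,t,K,None)[0].reshape(-1,2)
def tri(obs):
    A=0;b=0
    for I,u,v in obs:
        c,d=ray(I,u,v); d=d/np.linalg.norm(d); P=np.eye(3)-np.outer(d,d); A=A+P; b=b+P@c
    return np.linalg.solve(A,b)
E
python3 - <<'E'
from h import *
s=state(); print(s['tcp_pos'],s['tcp_rot'],s['clock'])
ims=[imaging.camera(n) for n in('scene','top','wrist')]
for n,i in zip(('scene','top','wrist'),ims):
    cv2.imwrite(f'pics/{n}0.png',i); I=info(n); print(n,I[0][0,0],ray(I,256,192))
cv2.imwrite('pics/top0big.png',cv2.resize(ims[1],(800,600),interpolation=cv2.INTER_CUBIC))
cv2.imwrite('pics/sc0big.png',cv2.resize(ims[0],(800,600),interpolation=cv2.INTER_CUBIC))
E
```

```text
[168.89264119 601.34002425 200.97566794] [ 1.36463884e-01  9.90644815e-01 -6.75345213e-04 -5.15627174e-05] 0.0
scene 428.61626099354646 (array([1359.90704774,  104.32184952,  964.98102476]), array([-0.68326907, -0.07971905, -0.72588126]))
top 419.4797279349828 (array([ 445.94138326,  -18.54032483, 1270.63411405]), array([ 0.0787007 , -0.00389329, -0.99700756]))
wrist 291.3035127213528 (array([101.17974403, 619.064445  , 384.4440364 ]), array([ 0.22810725, -0.05323561, -0.9725269 ]))
```

View pics/top0big.png

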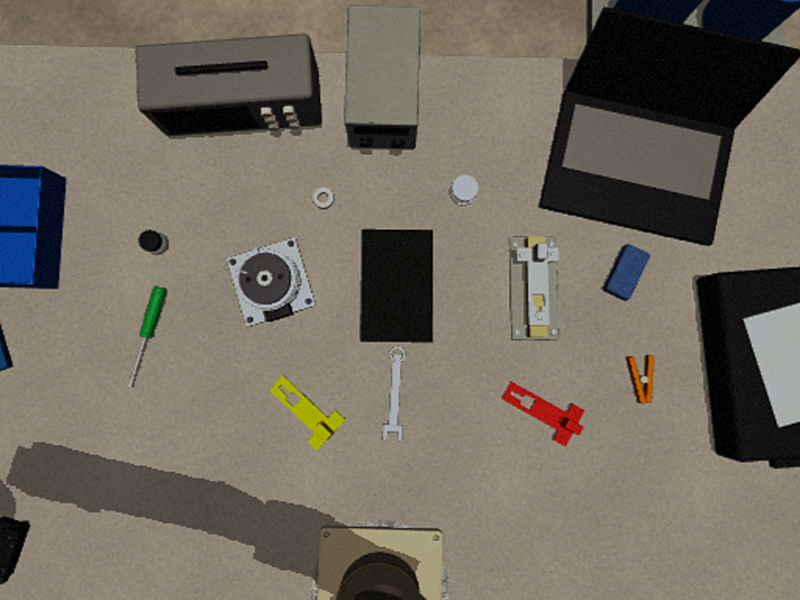

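View pics/sc0big.png

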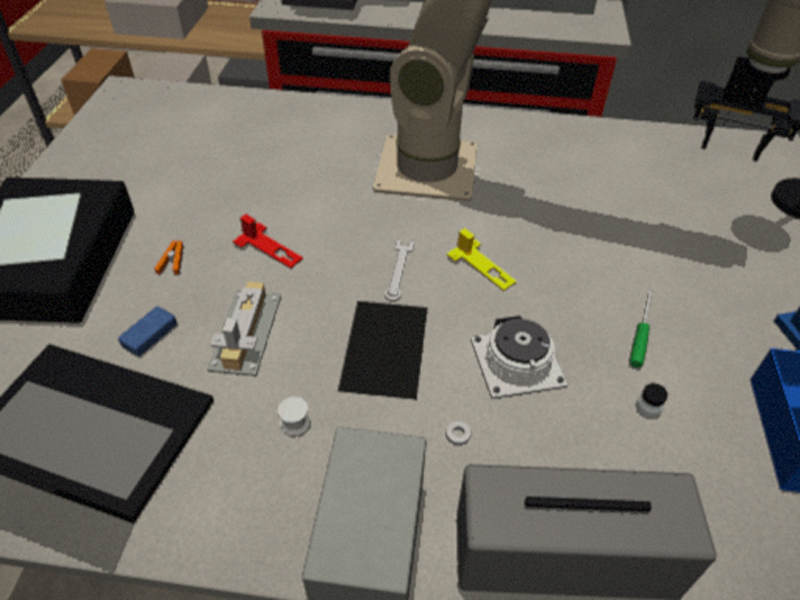

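The top view shows the grey spanner on its holder, with its grip block at about (540,252) and its tail towards the robot. The ring is at about (264,278), its tab near (278,313), and the mat at (397,286). The scene view shows the same things: grip at about (232,330), ring at about (523,340). Next I turn these into positions.

```bash
python3 - <<'E'
from h import *
T=info('top');S=info('scene');k=.64
print('grip',tri([(T,541*k,251*k),(S,233*k,322*k)]), onz(T,541*k,251*k,91))
print('ring',tri([(T,264*k,278*k),(S,523*k,338*k)]), onz(T,264*k,278*k,70))
print('tab',tri([(T,278*k,313*k),(S,508*k,322*k)]))
for p in [(361,230),(432,230),(432,341),(361,341)]: print('mat',onz(T,p[0]*k,p[1]*k,4))
for p in [(511,237),(553,237),(558,339),(511,339)]: print('base',onz(T,p[0]*k,p[1]*k,8))
t=cv2.imread('pics/top0.png');s=cv2.imread('pics/scene0.png')
a=cv2.resize(t[140:220,130:215],None,fx=4.7,fy=4.7,interpolation=cv2.INTER_CUBIC);b=cv2.resize(t[140:220,315:365],None,fx=4.7,fy=4.7,interpolation=cv2.INTER_CUBIC)
cv2.imwrite('pics/crop1.png',np.hstack([a,b]))
s=state();print(R.from_quat(s['tcp_rot']).as_matrix().round(3))
E
```

```text
grip [ 634.37192573 -273.42612447   92.6779863 ] [ 635.28082099 -276.45621124   91.        ]
ring [574.62825177 230.52694515  68.06611336] [574.48029414 228.71371866  70.        ]
tab [512.29003536 207.19480839  37.01711961]
mat [681.19670761  56.53591918   4.        ]
mat [684.93987699 -82.33020828   4.        ]
mat [468.40461077 -87.27371673   4.        ]
mat [464.56305662  49.54532533   4.        ]
base [ 674.53530383 -236.09046324    8.        ]
base [ 676.74032042 -317.67614183    8.        ]
base [ 478.94623057 -328.59700812    8.        ]
base [ 476.41935344 -238.53697263    8.        ]
[[-0.963  0.27  -0.   ]
 [ 0.27   0.963 -0.001]
 [-0.    -0.001 -1.   ]]
```

View pics/crop1.png

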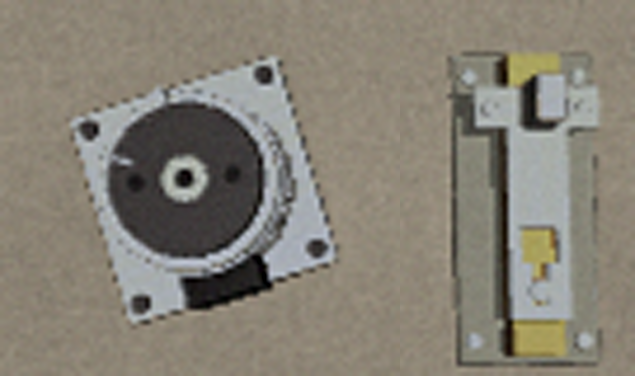

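The ring's holes lie nearly along world y. The white line is at (120,160) and the tab at about (168,95), so there are about 1.1 rad left to turn. I go above the ring for a close look first, then to the spanner.

Call:
send_rows([
  {"x": -45,"y": -23,"z": -10,"wz": -0.05,"grip": 1},
  {"x": -90,"y": -46,"z": -20,"wz": -0.1,"grip": 1},
  {"x": -135,"y": -68,"z": -20,"wz": -0.15,"grip": 1},
  {"x": -180,"y": -91,"z": -20,"wz": -0.2,"grip": 1},
  {"x": -225,"y": -114,"z": -20,"wz": -0.25,"grip": 1},
  {"x": -270,"y": -136,"z": -20,"wz": -0.3,"grip": 1},
  {"x": -315,"y": -159,"z": -20,"wz": -0.3,"grip": 1},
  {"x": -360,"y": -182,"z": -20,"wz": -0.3,"grip": 1},
  {"x": -405,"y": -205,"z": -20,"wz": -0.3,"grip": 1},
  {"x": -450,"y": -227,"z": -20,"wz": -0.3,"grip": 1},
  {"x": -480,"y": -242,"z": -20,"wz": -0.3,"grip": 1},
  {"x": -491,"y": -248,"z": -20,"wz": -0.3,"grip": 1},
  {"x": -491,"y": -248,"z": -20,"wz": -0.3,"grip": 1},
  {"x": -491,"y": -248,"z": -20,"wz": -0.3,"grip": 1},
])

```text
validation failed for argument at $.se...
```

```bash
python3 - <<'E'
from h import *
s=state(); print(s['clock'],s['tcp_pos'],s['q'],np.abs(s['qd']).max());print(R.from_quat(s['tcp_rot']).as_matrix().round(3))
I=info('wrist');im=imaging.camera('wrist');cv2.imwrite('pics/w1.png',im)
np.savez('w1.npz',K=I[0],r=I[1],t=I[2])
cv2.imwrite('pics/w1b.png',cv2.resize(im,(800,600),interpolation=cv2.INTER_CUBIC))
E
```

```text
0.15 [168.94085263 601.4098188  201.16445932] [-1.31958669  0.33269284 -0.06467547  1.46073449  0.02162537  1.34991337
 -0.08851472] 0.0030340350172709746
[[-0.963  0.27  -0.   ]
 [ 0.27   0.963 -0.001]
 [-0.    -0.001 -1.   ]]
```

View pics/w1b.png

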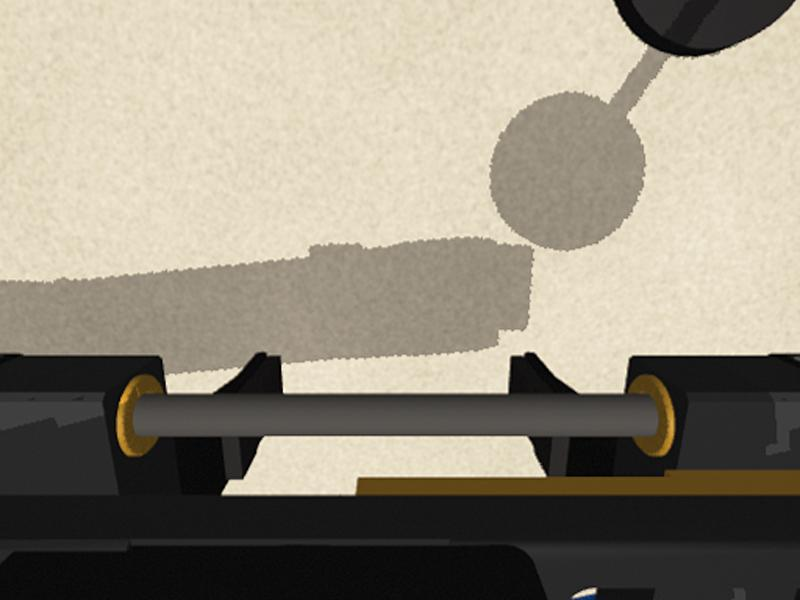

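The move was refused and the arm has not moved, so this picture shows only bare bench, shadow and fingers. The fingers frame the bottom, with tips at about (255,360) and (525,360). I try again with every field given.

Call:
send_rows([
  {"x": -45,"y": -23,"z": -10,"wx": 0,"wy": 0,"wz": -0.05,"grip": 1},
  {"x": -90,"y": -46,"z": -20,"wx": 0,"wy": 0,"wz": -0.1,"grip": 1},
  {"x": -135,"y": -68,"z": -20,"wx": 0,"wy": 0,"wz": -0.15,"grip": 1},
  {"x": -180,"y": -91,"z": -20,"wx": 0,"wy": 0,"wz": -0.2,"grip": 1},
  {"x": -225,"y": -114,"z": -20,"wx": 0,"wy": 0,"wz": -0.25,"grip": 1},
  {"x": -270,"y": -136,"z": -20,"wx": 0,"wy": 0,"wz": -0.3,"grip": 1},
  {"x": -315,"y": -159,"z": -20,"wx": 0,"wy": 0,"wz": -0.3,"grip": 1},
  {"x": -360,"y": -182,"z": -20,"wx": 0,"wy": 0,"wz": -0.3,"grip": 1},
  {"x": -405,"y": -205,"z": -20,"wx": 0,"wy": 0,"wz": -0.3,"grip": 1},
  {"x": -450,"y": -227,"z": -20,"wx": 0,"wy": 0,"wz": -0.3,"grip": 1},
  {"x": -480,"y": -242,"z": -20,"wx": 0,"wy": 0,"wz": -0.3,"grip": 1},
  {"x": -491,"y": -248,"z": -20,"wx": 0,"wy": 0,"wz": -0.3,"grip": 1},
  {"x": -491,"y": -248,"z": -20,"wx": 0,"wy": 0,"wz": -0.3,"grip": 1},
  {"x": -491,"y": -248,"z": -20,"wx": 0,"wy": 0,"wz": -0.3,"grip": 1},
])

```text
clock: 1.6
tcp_pos: [573.7, 231.6, 221.5]
tcp_rot: [-0.014, 1.0, 0.0, -0.0]
force: [0.2, -0.1, -0.5]
gripper_width: 86.9
gripper_force: 0.0
```

```bash
python3 - <<'E'
from h import *
s=state(); print(s['clock'],s['tcp_pos'],s['q'],np.abs(s['qd']).max());print(R.from_quat(s['tcp_rot']).as_matrix().round(3))
I=info('wrist');im=imaging.camera('wrist');cv2.imwrite('pics/w1.png',im)
np.savez('w1.npz',K=I[0],r=I[1],t=I[2])
cv2.imwrite('pics/w1b.png',cv2.resize(im,(800,600),interpolation=cv2.INTER_CUBIC))
E
```

```text
1.6 [573.68735719 231.61482113 221.4817893 ] [-0.649901    0.3085119   0.24507578  1.46282191 -0.07607223  1.38003987
  1.19678141] 0.019069507213562098
[[-1.    -0.027 -0.001]
 [-0.027  1.     0.001]
 [ 0.001  0.001 -1.   ]]
```

View pics/w1b.png

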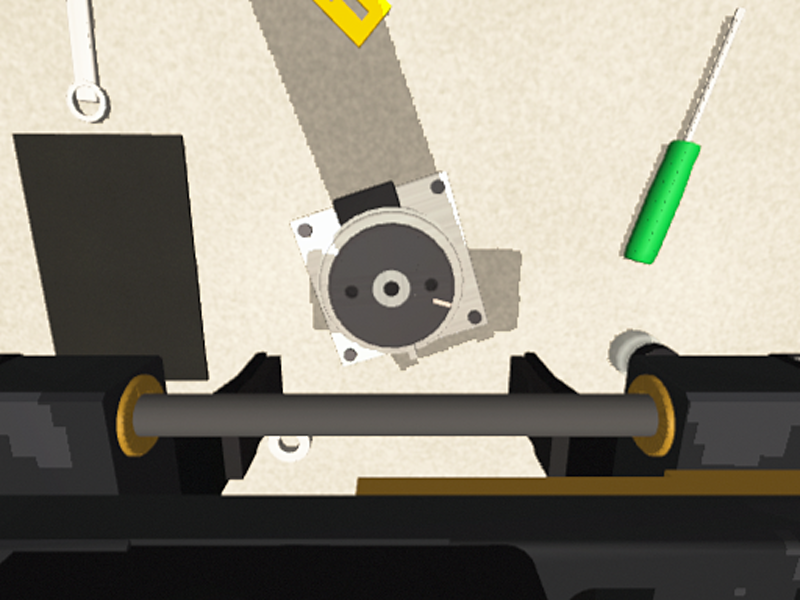

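The wrist view shows the ring centre at about (391,289), its holes at (351,292) and (431,285), the white line at (442,303) and the tab near (405,360). I measure it by blobs.

```bash
cat > ring.py <<'E'
from h import *
def holes(im,box,thr):
    x0,y0,x1,y1=box; g=cv2.cvtColor(im,cv2.COLOR_BGR2GRAY)[y0:y1,x0:x1]
    n,l,st,c=cv2.connectedComponentsWithStats((g<thr).astype('uint8'))
    return [(c[i]+[x0,y0],st[i][4]) for i in range(1,n) if 10<st[i][4]<300]
E
python3 - <<'E'
from ring import *
z=np.load('w1.npz');W=(z['K'],z['r'],z['t']);im=cv2.imread('pics/w1.png');T=info('top');t=cv2.imread('pics/top0.png')
g=cv2.cvtColor(im,cv2.COLOR_BGR2GRAY); print(g[184:190,215:285:4])
h=holes(im,(212,160,290,208),40); print(h)
for c,a in h: print(onz(W,*c,70))
gt=cv2.cvtColor(t,cv2.COLOR_BGR2GRAY);print(gt[175:182,152:186:2])
h=holes(t,(150,170,188,186),30)
for c,a in h: print(c,a,onz(T,*c,70))
print('tab/line',onz(W,405*.64,358*.64,70),onz(W,433*.64,299*.64,70),onz(W,450*.64,305*.64,70))
# foot corner screws
q=[onz(W,u*.64,v*.64,8) for u,v in [(305,230),(438,187),(474,317),(350,355)]]
print(np.mean(q,0),q)
E
```

```text
[[ 83  84  45  48  83  81 199 201  44  46 107 201  87  84  76  48  62  82]
 [ 82  84  46  46  84  83 199 201  44  46 141 200  86  82  81  46  75  84]
 [ 83  84  46  46  86  85 198 201  41  46 182 199  81  83  86  65  83  84]
 [ 83  87  44  45  85  85 196 199  45  45 196 199  79  83  82  81  84  85]
 [ 85  85  40  39  85  85 194 198 101  38 203 199  81  84  84  82  83  82]
 [ 85  85  44  45  85  84 154 198 180 103 204 200  81  82  82  81  81  83]]
[]
[[175  55  52  64  58  54  55 168 174 167 181  69  54  46  44  59  73]
 [142  50  60  55  59  55  79 179  48  73 181  62  58  29  22  62  56]
 [145  58  58  31  55  54 126 177  25  14 175  91  59  28  28  53  57]
 [151  55  58  16  35  57 123 178  18  24 166  86  58  33  44  59  59]
 [153  53  58  26  36  55 102 180  52  90 180  71  61  64  58  56  62]
 [138  49  59  31  53  52  49 171 180 178 177  55  55  55  58  63  70]
 [179  53  53  57  58  57  51 160 173 174 112  55  61  65  63  61  60]]
tab/line [630.13204928 239.85959884  70.        ] [582.13559061 259.42481589  70.        ] [586.45102128 272.54773207  70.        ]
[575.75475503 227.72707607   8.        ] [array([538.74428853, 152.00999368,   8.        ]), array([499.84439184, 264.66755332,   8.        ]), array([612.40084057, 303.17347444,   8.        ]), array([652.02949917, 191.05728284,   8.        ])]
```

```bash
python3 - <<'E'
from ring import *
z=np.load('w1.npz');W=(z['K'],z['r'],z['t']);im=cv2.imread('pics/w1.png');T=info('top');t=cv2.imread('pics/top0.png')
hw=[c for c,a in holes(im,(212,160,290,208),65)]; ht=[c for c,a in holes(t,(150,170,188,186),40)]
for n,I,h in(('w',W,hw),('t',T,ht)):
    for c in h: print(n,c,onz(I,*c,70))
hw.sort(key=lambda c:-c[0]);ht.sort(key=lambda c:c[0])
for a,b in zip(hw,ht): print(tri([(W,*a),(T,*b)]))
E
```

```text
w [275.52727273 181.78181818] [570.67437325 256.99190295  70.        ]
w [250.04918033 184.44262295] [574.68026842 227.2497849   70.        ]
w [224.5 186.5] [577.9804815  197.28528153  70.        ]
t [184.81818182 179.        ] [572.60732897 182.82956811  70.        ]
t [158.5 178.5] [571.97089297 258.82517161  70.        ]
[570.63452001 257.16747279  74.57025684]
[ 602.4474379   220.26163033 -111.82543604]
```

Call:
send_rows([
  {"x": 0,"y": -45,"z": 0,"wx": 0,"wy": 0,"wz": 0,"grip": 1},
  {"x": -5,"y": -90,"z": 0,"wx": 0,"wy": 0,"wz": 0,"grip": 1},
  {"x": -10,"y": -135,"z": 0,"wx": 0,"wy": 0,"wz": 0,"grip": 1},
  {"x": -15,"y": -180,"z": 0,"wx": 0,"wy": 0,"wz": 0,"grip": 1},
  {"x": -20,"y": -225,"z": 0,"wx": 0,"wy": 0,"wz": 0,"grip": 1},
  {"x": -25,"y": -270,"z": 0,"wx": 0,"wy": 0,"wz": 0,"grip": 1},
  {"x": -30,"y": -315,"z": 0,"wx": 0,"wy": 0,"wz": 0,"grip": 1},
  {"x": -35,"y": -360,"z": 0,"wx": 0,"wy": 0,"wz": 0,"grip": 1},
  {"x": -40,"y": -405,"z": 0,"wx": 0,"wy": 0,"wz": 0,"grip": 1},
  {"x": -43,"y": -450,"z": 0,"wx": 0,"wy": 0,"wz": 0,"grip": 1},
  {"x": -46,"y": -485,"z": 0,"wx": 0,"wy": 0,"wz": 0,"grip": 1},
  {"x": -46,"y": -504,"z": 0,"wx": 0,"wy": 0,"wz": 0,"grip": 1},
  {"x": -46,"y": -504,"z": 0,"wx": 0,"wy": 0,"wz": 0,"grip": 1},
  {"x": -46,"y": -504,"z": 0,"wx": 0,"wy": 0,"wz": 0,"grip": 1},
])

```text
clock: 3.05
tcp_pos: [634.4, -270.3, 221.5]
tcp_rot: [-0.014, 1.0, 0.001, 0.0]
force: [-0.1, 0.5, -0.0]
gripper_width: 87.1
gripper_force: 0.0
```

```bash
python3 - <<'E'
from h import *
I=info('wrist');im=imaging.camera('wrist');cv2.imwrite('pics/w2.png',im)
np.savez('w2.npz',K=I[0],r=I[1],t=I[2])
cv2.imwrite('pics/w2b.png',cv2.resize(im,(800,600),interpolation=cv2.INTER_CUBIC))
E
```

```text
(no output)
```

View pics/w2b.png

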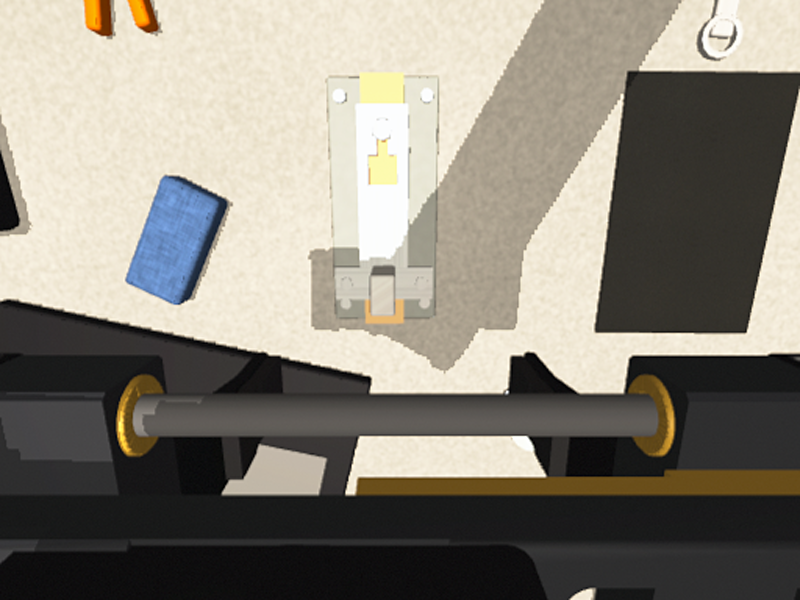

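The wrist view shows the spanner on the holder: tail end at v=104 (u 356–408), keyhole at (382,165), head bar at u 335–433 and v 267–300, block top at u 371–395 and v 276–316. I turn these into positions.

```bash
python3 - <<'E'
from h import *
z=np.load('w2.npz');W=(z['K'],z['r'],z['t']);k=.64;T=info('top');c=4.7
f=lambda u,v,zz:onz(W,u*k,v*k,zz).round(1)
print('block top corners',[f(u,v,91) for u,v in((371,276),(394,275),(395,316),(371,316))])
print('tail end',f(357,104,46),f(408,104,46),'stud',f(381,128,50),'keyhole end(-76)',f(369,184,46),f(398,184,46))
print('bar ends',f(335,284,46),f(433,284,46),'bar front',f(360,265,46))
print('base',[f(u,v,8) for u,v in((327,76),(440,76),(434,318),(334,318))])
# two-view heights: keyhole edge & block top centre in top view
tp=lambda x,y:(T,315+(x-399.5)/c,140+y/c)
print('block',tri([(W,383*k,296*k),tp(550,97)]),'keyhole far end corner mid',tri([(W,383.5*k,184*k),tp(540,229)]),'tail end mid',tri([(W,382.5*k,104*k),tp(540,319)]))
s=state();print(s['tcp_pos'],R.from_quat(s['tcp_rot']).as_matrix().round(4))
E
```

```text
block top corners [array([ 622.7, -288.5,   91. ]), array([ 621.6, -272.5,   91. ]), array([ 651.3, -270.9,   91. ]), array([ 651.8, -288.1,   91. ])]
tail end [ 504.5 -302.7   46. ] [ 503.4 -265.6   46. ] stud [ 520.8 -284.8   50. ] keyhole end(-76) [ 560.3 -293.2   46. ] [ 559.7 -271.2   46. ]
bar ends [ 638.5 -319.4   46. ] [ 636.3 -240.7   46. ] bar front [ 622.5 -299.5   46. ]
base [array([ 478.3, -329.7,    8. ]), array([ 475.8, -240. ,    8. ]), array([ 675.3, -234.7,    8. ]), array([ 677.8, -325.3,    8. ])]
block [ 636.63225776 -279.61126804   88.20629054] keyhole far end corner mid [ 559.62725738 -282.36304365   48.18015347] tail end mid [ 503.49635959 -284.19852515   43.12765175]
[ 634.58516916 -269.67226508  221.64720998] [[-9.996e-01 -2.900e-02  3.000e-04]
 [-2.900e-02  9.996e-01  1.600e-03]
 [-4.000e-04  1.600e-03 -1.000e+00]]
```

Call:
send_rows([
  {"x": -2,"y": -10.4,"z": 40,"wx": 0,"wy": 0,"wz": 0,"grip": 1},
  {"x": -2,"y": -10.4,"z": 80,"wx": 0,"wy": 0,"wz": 0,"grip": 1},
  {"x": -2,"y": -10.4,"z": 115,"wx": 0,"wy": 0,"wz": 0,"grip": 1},
  {"x": -2,"y": -10.4,"z": 140,"wx": 0,"wy": 0,"wz": 0,"grip": 0.5},
  {"x": -2,"y": -10.4,"z": 158,"wx": 0,"wy": 0,"wz": 0,"grip": 0},
  {"x": -2,"y": -10.4,"z": 158,"wx": 0,"wy": 0,"wz": 0,"grip": -0.3},
  {"x": -2,"y": -10.4,"z": 158,"wx": 0,"wy": 0,"wz": 0,"grip": -0.5},
  {"x": -2,"y": -10.4,"z": 158,"wx": 0,"wy": 0,"wz": 0,"grip": -1},
  {"x": -2,"y": -10.4,"z": 158,"wx": 0,"wy": 0,"wz": 0,"grip": -1},
  {"x": -2,"y": -10.4,"z": 158,"wx": 0,"wy": 0,"wz": 0,"grip": -1},
  {"x": -2,"y": -10.4,"z": 158,"wx": 0,"wy": 0,"wz": 0,"grip": -1},
  {"x": -2,"y": -10.4,"z": 158,"wx": 0,"wy": 0,"wz": 0,"grip": -1},
  {"x": -2,"y": -10.4,"z": 158,"wx": 0,"wy": 0,"wz": 0,"grip": -1},
], grip_force=50)

```text
clock: 4.4
tcp_pos: [636.3, -282.3, 63.8]
tcp_rot: [-0.013, 1.0, 0.0, 0.0]
force: [0.9, 0.4, 1.0]
gripper_width: 17.1
gripper_force: 49.8
```

Call:
send_rows([
  {"x": 0,"y": 0,"z": -0.7,"wx": 0,"wy": 0,"wz": 0,"grip": -1},
  {"x": 4,"y": 0,"z": -0.7,"wx": 0,"wy": 0,"wz": 0,"grip": -1},
  {"x": 9,"y": 0,"z": -0.7,"wx": 0,"wy": 0,"wz": 0,"grip": -1},
  {"x": 14,"y": 0,"z": -0.7,"wx": 0,"wy": 0,"wz": 0,"grip": -1},
  {"x": 19,"y": 0,"z": -0.7,"wx": 0,"wy": 0,"wz": 0,"grip": -1},
  {"x": 24,"y": 0,"z": -0.7,"wx": 0,"wy": 0,"wz": 0,"grip": -1},
  {"x": 28,"y": 0,"z": -0.7,"wx": 0,"wy": 0,"wz": 0,"grip": -1},
  {"x": 28,"y": 0,"z": -0.7,"wx": 0,"wy": 0,"wz": 0,"grip": -1},
  {"x": 28,"y": 0,"z": -0.7,"wx": 0,"wy": 0,"wz": 0,"grip": -1},
  {"x": 28,"y": 0,"z": -0.7,"wx": 0,"wy": 0,"wz": 0,"grip": -1},
])

```text
clock: 5.4
tcp_pos: [608.3, -283.4, 64.4]
tcp_rot: [-0.013, 1.0, 0.0, 0.0]
force: [-0.8, -0.3, -3.6]
gripper_width: 17.1
gripper_force: 49.8
```

Slid 28 mm with little force. Now a small lift to check.

Call:
send_rows([
  {"x": 0,"y": 0,"z": -3,"wx": 0,"wy": 0,"wz": 0,"grip": -1},
  {"x": 0,"y": 0,"z": -6,"wx": 0,"wy": 0,"wz": 0,"grip": -1},
  {"x": 0,"y": 0,"z": -10,"wx": 0,"wy": 0,"wz": 0,"grip": -1},
  {"x": 0,"y": 0,"z": -14,"wx": 0,"wy": 0,"wz": 0,"grip": -1},
  {"x": 0,"y": 0,"z": -14,"wx": 0,"wy": 0,"wz": 0,"grip": -1},
])

```text
clock: 5.9
tcp_pos: [608.6, -283.7, 79.3]
tcp_rot: [-0.013, 1.0, -0.0, 0.001]
force: [-0.4, -0.2, -3.1]
gripper_width: 17.3
gripper_force: 49.8
```

Call:
send_rows([
  {"x": 0,"y": 0,"z": -40,"wx": 0,"wy": 0,"wz": 0,"grip": -1},
  {"x": 0,"y": 15,"z": -75,"wx": 0,"wy": 0,"wz": 0,"grip": -1},
  {"x": 2,"y": 50,"z": -105,"wx": 0,"wy": 0,"wz": -0.01,"grip": -1},
  {"x": 4,"y": 90,"z": -125,"wx": 0,"wy": 0,"wz": -0.02,"grip": -1},
  {"x": 6,"y": 130,"z": -140,"wx": 0,"wy": 0,"wz": -0.03,"grip": -1},
  {"x": 8,"y": 175,"z": -140,"wx": 0,"wy": 0,"wz": -0.04,"grip": -1},
  {"x": 10,"y": 220,"z": -140,"wx": 0,"wy": 0,"wz": -0.05,"grip": -1},
  {"x": 12,"y": 265,"z": -140,"wx": 0,"wy": 0,"wz": -0.06,"grip": -1},
  {"x": 14,"y": 310,"z": -140,"wx": 0,"wy": 0,"wz": -0.07,"grip": -1},
  {"x": 16,"y": 355,"z": -140,"wx": 0,"wy": 0,"wz": -0.08,"grip": -1},
  {"x": 18,"y": 400,"z": -140,"wx": 0,"wy": 0,"wz": -0.09,"grip": -1},
  {"x": 20,"y": 440,"z": -140,"wx": 0,"wy": 0,"wz": -0.095,"grip": -1},
  {"x": 20,"y": 475,"z": -140,"wx": 0,"wy": 0,"wz": -0.095,"grip": -1},
  {"x": 20,"y": 500,"z": -140,"wx": 0,"wy": 0,"wz": -0.095,"grip": -1},
  {"x": 21,"y": 511,"z": -140,"wx": 0,"wy": 0,"wz": -0.095,"grip": -1},
  {"x": 21,"y": 511,"z": -140,"wx": 0,"wy": 0,"wz": -0.095,"grip": -1},
  {"x": 21,"y": 511,"z": -140,"wx": 0,"wy": 0,"wz": -0.095,"grip": -1},
])

```text
clock: 7.6
tcp_pos: [574.1, 224.9, 218.5]
tcp_rot: [-0.06, 0.998, -0.0, 0.0]
force: [-0.3, 0.1, -3.3]
gripper_width: 17.1
gripper_force: 49.8
```

```bash
python3 - <<'E'
from h import *
s=state();print(s['tcp_pos'],R.from_quat(s['tcp_rot']).as_matrix().round(4))
ims={}
for n in('wrist','scene','top'):
    I=info(n);im=imaging.camera(n);cv2.imwrite(f'pics/{n}3.png',im);ims[n]=im
    np.savez(f'{n}3.npz',K=I[0],r=I[1],t=I[2])
p=proj(info('scene'),s['tcp_pos'])[0].astype(int);print(p)
w=cv2.resize(ims['wrist'][0:260,130:390],(500,500),interpolation=cv2.INTER_CUBIC)
y0,x0=max(p[1]-40,0),p[0]-50
a=cv2.resize(ims['scene'][y0:y0+130,x0:x0+75],(288,500),interpolation=cv2.INTER_CUBIC);print(y0,x0)
cv2.imwrite('pics/c3.png',np.hstack([w,a]))
E
```

```text
[574.1270542  224.93421347 218.47113519] [[-9.929e-01 -1.193e-01  2.000e-04]
 [-1.193e-01  9.929e-01 -9.000e-04]
 [-1.000e-04 -9.000e-04 -1.000e+00]]
[341 176]
136 291
```

View pics/c3.png

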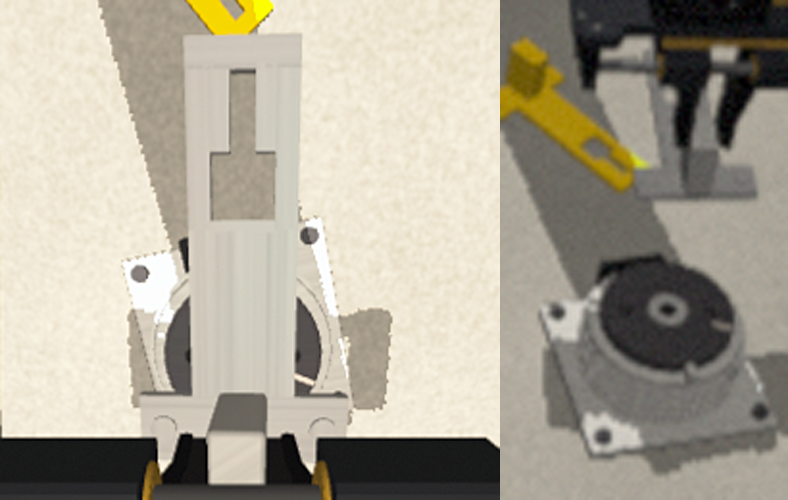

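The crop shows the spanner held level over the ring. In crop pixels its tail end is at v=36, the slot end at v=71 (u 230–257), the wide end at v=220 (u 211–275), and the bar's edge at v=394 (u 140–349). In the scene view its bar hangs above the ring, and the tab is at (690,375).

```bash
python3 - <<'E'
from h import *
z=np.load('wrist3.npz');W=(z['K'],z['r'],z['t']);s=state();M=R.from_quat(s['tcp_rot']).as_matrix()
for dz in(-17.8,):
  f=lambda u,v:M.T@(onz(W,130+u/1.923,v/1.923,s['tcp_pos'][2]+dz)-s['tcp_pos'])
  for n,a,b,x in(('tail end',(184,36),(301,36),-133),('slot end',(230,71),(257,71),-123),('wide start',(211,152),(275,152),-98),('wide end',(211,220),(275,220),-76),('bar',(140,394),(349,394),-13)):
    A,B=f(*a),f(*b); print(n,A.round(1),B.round(1),'y mid',((A+B)/2)[1].round(2),'head at tool x',((A+B)/2)[0]+x)
# bar top edges in scene too: bar ends height
S=info('scene')
print('block top', )
f=lambda u,v:onz(W,130+u/1.923,v/1.923,s['tcp_pos'][2]+19+8)
print((M.T@(f(237,396)-s['tcp_pos'])).round(1))
E
```

```text
tail end [131.5 -18.   17.8] [131.6  19.3  17.7] y mid 0.65 head at tool x -1.4637026169128262
slot end [121.5  -3.3  17.8] [121.5   5.4  17.8] y mid 1.02 head at tool x -1.5196955479736687
wide start [97.  -9.7 17.8] [97.1 11.7 17.8] y mid 0.97 head at tool x -0.9476768455120634
wide end [ 75.2 -10.   17.8] [75.2 12.1 17.8] y mid 1.07 head at tool x -0.8007175470647212
bar [ 12.8 -37.1  17.8] [12.9 40.9 17.8] y mid 1.91 head at tool x -0.1725624260628571
block top
[ 25.1  -1.  -27. ]
```

Call:
send_rows([
  {"x": 0,"y": 0,"z": 35,"wx": 0,"wy": 0,"wz": 0,"grip": -1},
  {"x": 0,"y": 0,"z": 70,"wx": 0,"wy": 0,"wz": 0,"grip": -1},
  {"x": 0,"y": 0,"z": 95,"wx": 0,"wy": 0,"wz": 0,"grip": -1},
  {"x": 0,"y": 0,"z": 108,"wx": 0,"wy": 0,"wz": 0,"grip": -1},
  {"x": 0,"y": 0,"z": 110,"wx": 0,"wy": 0,"wz": 0,"grip": -1},
  {"x": 0,"y": 0,"z": 110,"wx": 0,"wy": 0,"wz": 0,"grip": -1},
])

```text
clock: 8.35
tcp_pos: [574.3, 226.6, 109.4]
tcp_rot: [-0.06, 0.998, 0.0, 0.001]
force: [0.0, -0.4, -2.5]
gripper_width: 16.9
gripper_force: 49.8
```

```bash
python3 - <<'E'
from h import *
s=state();print(s['tcp_pos'],s['force'])
ims={}
for n in('wrist','scene'):
    I=info(n);im=imaging.camera(n);cv2.imwrite(f'pics/{n}4.png',im);ims[n]=im
w=cv2.resize(ims['wrist'][130:260,180:340],(480,390),interpolation=cv2.INTER_CUBIC)
a=cv2.resize(ims['scene'][180:245,295:375],(480,390),interpolation=cv2.INTER_CUBIC)
cv2.imwrite('pics/c4.png',np.hstack([w[:,:315],a]))
E
```

```text
[574.34899431 226.57282744 109.39827459] [ 0.04399635 -0.43862918 -2.53879002]
```

View pics/c4.png

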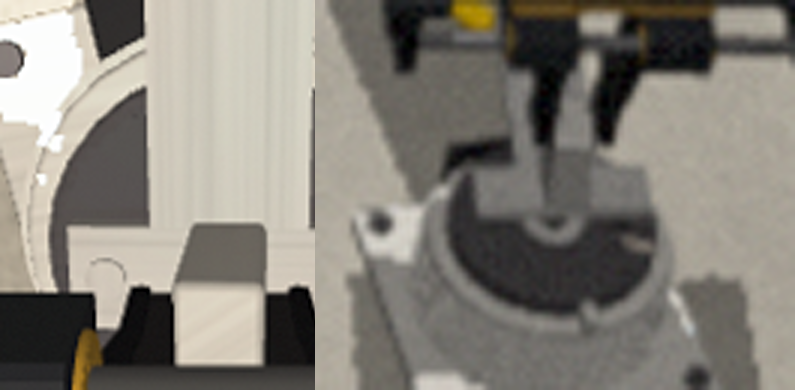

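The wrist crop shows the bar over the ring, with the left rim visible at u≈50–150. The scene crop shows the spanner just above the disc. I fit the rim circle and compare it with the bar in the same picture.

```bash
python3 - <<'E'
from h import *
from scipy.optimize import least_squares
W=info('wrist');s=state();print(s['tcp_pos']);M=R.from_quat(s['tcp_rot']).as_matrix()
g=cv2.cvtColor(cv2.imread('pics/wrist4.png'),cv2.COLOR_BGR2GRAY).astype(int)
P=[]
for v in range(164,204,3):
    r=g[v]; d=((r>65)&(r<110)).astype(int)
    runs=np.flatnonzero(np.diff(np.r_[0,d,0])); runs=[(a,b) for a,b in zip(runs[::2],runs[1::2]) if b-a>=4 and 185<a<330]
    print(v,runs)
for v in(208,212,216): 
    e=np.diff(g[v]); print(v,[(i,e[i]) for i in range(180,340) if abs(e[i])>20])
E
```

```text
[574.75133531 227.04791319 110.17074781]
164 [(np.int64(221), np.int64(229)), (np.int64(284), np.int64(290))]
167 [(np.int64(218), np.int64(229)), (np.int64(284), np.int64(295))]
170 [(np.int64(215), np.int64(229)), (np.int64(284), np.int64(297))]
173 [(np.int64(210), np.int64(229)), (np.int64(284), np.int64(301))]
176 [(np.int64(208), np.int64(229)), (np.int64(284), np.int64(303))]
179 [(np.int64(206), np.int64(229)), (np.int64(284), np.int64(304))]
182 [(np.int64(204), np.int64(229)), (np.int64(284), np.int64(306))]
185 [(np.int64(202), np.int64(229)), (np.int64(284), np.int64(308))]
188 [(np.int64(201), np.int64(229)), (np.int64(284), np.int64(309))]
191 [(np.int64(200), np.int64(229)), (np.int64(284), np.int64(311))]
194 [(np.int64(199), np.int64(229)), (np.int64(284), np.int64(313))]
197 [(np.int64(198), np.int64(229)), (np.int64(284), np.int64(313))]
200 [(np.int64(198), np.int64(230)), (np.int64(284), np.int64(314))]
203 [(np.int64(197), np.int64(230)), (np.int64(284), np.int64(313))]
208 [(186, np.int64(36)), (195, np.int64(-99)), (196, np.int64(-45)), (201, np.int64(54)), (2
[... 451 characters left out ...]
1)), (241, np.int64(-50)), (268, np.int64(77)), (310, np.int64(-88)), (311, np.int64(-41)), (313, np.int64(42)), (314, np.int64(90)), (323, np.int64(47)), (325, np.int64(-27)), (326, np.int64(-24)), (328, np.int64(-25))]
216 [(187, np.int64(21)), (188, np.int64(29)), (189, np.int64(-37)), (195, np.int64(-41)), (196, np.int64(-70)), (201, np.int64(22)), (202, np.int64(89)), (211, np.int64(-33)), (216, np.int64(29)), (217, np.int64(25)), (239, np.int64(-66)), (240, np.int64(-45)), (268, np.int64(82)), (309, np.int64(-22)), (310, np.int64(-78)), (311, np.int64(-33)), (313, np.int64(119)), (314, np.int64(25)), (324, np.int64(57)), (326, np.int64(-29)), (327, np.int64(-40)), (328, np.int64(-37))]
```

```bash
python3 - <<'E'
from h import *
from scipy.optimize import least_squares
W=info('wrist');s=state();M=R.from_quat(s['tcp_rot']).as_matrix();p=s['tcp_pos']
rows={164:(221,290),167:(218,295),170:(215,297),173:(210,301),176:(208,303),179:(206,304),182:(204,306),185:(202,308),188:(201,309),191:(200,311),194:(199,313),197:(198,313),200:(198,314)}
P=np.array([M.T@(onz(W,u-.5,v,70)-p) for v,e in rows.items() for u in e])
f=lambda q,r=None:np.hypot(P[:,0]-q[0],P[:,1]-q[1])-(q[2] if len(q)>2 else 48)
for x0 in([0,0],[0,0,48]):
    r=least_squares(f,x0,loss='soft_l1');print('ring in tool',r.x,np.std(r.fun))
zt=p[2]-17.8
b=[M.T@(onz(W,u,v,zt)-p) for u,v in((202,210),(311,210))];print('bar ends',b)
e=[M.T@(onz(W,u,v,zt)-p) for u,v in((229,180),(283.5,180),(229.5,200),(283.5,200))];print('tail edges',np.round(e,1))
# bar front edge v: crop row 228/3+130
print('bar front edge',M.T@(onz(W,215,130+227/3,zt)-p))
E
```

```text
ring in tool [-1.43401075  0.39079998] 0.4202703975949826
ring in tool [-0.32171986  0.38916254 47.33296417] 0.36711085754297484
bar ends [array([  8.82717508, -38.00593692,  17.7420452 ]), array([ 8.8193468 , 40.64446103, 17.81743061])]
tail edges [[ 30.9 -18.1  17.7]
 [ 30.9  20.2  17.7]
 [ 16.3 -18.   17.7]
 [ 16.3  20.6  17.8]]
bar front edge [ 12.08328921 -28.52208552  17.74316637]
```

The spanner is about 0.9 mm too far in tool y and its x is right, so I correct that and descend slowly.

Call:
send_rows([
  {"x": 0,"y": -0.9,"z": 2,"wx": 0,"wy": 0,"wz": 0,"grip": -1},
  {"x": 0,"y": -0.9,"z": 4,"wx": 0,"wy": 0,"wz": 0,"grip": -1},
  {"x": 0,"y": -0.9,"z": 6,"wx": 0,"wy": 0,"wz": 0,"grip": -1},
  {"x": 0,"y": -0.9,"z": 8,"wx": 0,"wy": 0,"wz": 0,"grip": -1},
  {"x": 0,"y": -0.9,"z": 9.5,"wx": 0,"wy": 0,"wz": 0,"grip": -1},
  {"x": 0,"y": -0.9,"z": 9.5,"wx": 0,"wy": 0,"wz": 0,"grip": -1},
  {"x": 0,"y": -0.9,"z": 9.5,"wx": 0,"wy": 0,"wz": 0,"grip": -1},
])

```text
clock: 9.15
tcp_pos: [573.8, 225.9, 98.9]
tcp_rot: [-0.061, 0.998, 0.0, -0.0]
force: [0.2, 0.5, -2.9]
gripper_width: 17.1
gripper_force: 49.8
```

There is no contact with the pin tips already about 4 mm below the ring's top. I keep going down.

Call:
send_rows([
  {"x": 0,"y": 0,"z": 1.5,"wx": 0,"wy": 0,"wz": 0,"grip": -1},
  {"x": 0,"y": 0,"z": 3,"wx": 0,"wy": 0,"wz": 0,"grip": -1},
  {"x": 0,"y": 0,"z": 4,"wx": 0,"wy": 0,"wz": 0,"grip": -1},
  {"x": 0,"y": 0,"z": 4,"wx": 0,"wy": 0,"wz": 0,"grip": -1},
  {"x": 0,"y": 0,"z": 4,"wx": 0,"wy": 0,"wz": 0,"grip": -1},
])

```text
clock: 9.65
tcp_pos: [573.9, 226.0, 95.0]
tcp_rot: [-0.061, 0.998, 0.0, 0.0]
force: [0.4, 1.4, -2.6]
gripper_width: 16.7
gripper_force: 49.8
```

Call:
send_rows([
  {"x": 0,"y": 0,"z": 0,"wx": 0,"wy": 0,"wz": 0.06,"grip": -1},
  {"x": 0,"y": 0,"z": 0,"wx": 0,"wy": 0,"wz": 0.12,"grip": -1},
  {"x": 0,"y": 0,"z": 0,"wx": 0,"wy": 0,"wz": 0.18,"grip": -1},
  {"x": 0,"y": 0,"z": 0,"wx": 0,"wy": 0,"wz": 0.24,"grip": -1},
  {"x": 0,"y": 0,"z": 0,"wx": 0,"wy": 0,"wz": 0.3,"grip": -1},
  {"x": 0,"y": 0,"z": 0,"wx": 0,"wy": 0,"wz": 0.36,"grip": -1},
  {"x": 0,"y": 0,"z": 0,"wx": 0,"wy": 0,"wz": 0.42,"grip": -1},
  {"x": 0,"y": 0,"z": 0,"wx": 0,"wy": 0,"wz": 0.48,"grip": -1},
  {"x": 0,"y": 0,"z": 0,"wx": 0,"wy": 0,"wz": 0.5,"grip": -1},
  {"x": 0,"y": 0,"z": 0,"wx": 0,"wy": 0,"wz": 0.5,"grip": -1},
])

```text
clock: 10.65
tcp_pos: [573.5, 226.3, 95.1]
tcp_rot: [0.188, 0.982, 0.0, -0.0]
force: [-1.9, 1.0, 0.5]
gripper_width: 17.4
gripper_force: 49.8
```

```bash
python3 - <<'E'
from h import *
s=state();print(s['q'],s['force'],s['ft_torque'],s['joint_torque'])
E
```

```text
[-0.69278467  0.39748945  0.30699461  1.62908719 -0.12994132  1.13529503
  0.83986857] [-1.92282075  0.97822234  0.48410058] [0.19552642 0.64176079 0.18529777] [  1.22398071 -61.18512869   7.16679588 -36.99712157   0.48668889
  -0.71633874  -0.60876774]
```

Call:
send_rows([
  {"x": 0,"y": 0,"z": 0,"wx": 0,"wy": 0,"wz": 0.06,"grip": -1},
  {"x": 0,"y": 0,"z": 0,"wx": 0,"wy": 0,"wz": 0.12,"grip": -1},
  {"x": 0,"y": 0,"z": 0,"wx": 0,"wy": 0,"wz": 0.18,"grip": -1},
  {"x": 0,"y": 0,"z": 0,"wx": 0,"wy": 0,"wz": 0.24,"grip": -1},
  {"x": 0,"y": 0,"z": 0,"wx": 0,"wy": 0,"wz": 0.3,"grip": -1},
  {"x": 0,"y": 0,"z": 0,"wx": 0,"wy": 0,"wz": 0.36,"grip": -1},
  {"x": 0,"y": 0,"z": 0,"wx": 0,"wy": 0,"wz": 0.4,"grip": -1},
  {"x": 0,"y": 0,"z": 0,"wx": 0,"wy": 0,"wz": 0.43,"grip": -1},
  {"x": 0,"y": 0,"z": 0,"wx": 0,"wy": 0,"wz": 0.45,"grip": -1},
  {"x": 0,"y": 0,"z": 0,"wx": 0,"wy": 0,"wz": 0.45,"grip": -1},
])

```text
clock: 11.65
tcp_pos: [573.2, 226.8, 95.0]
tcp_rot: [0.402, 0.916, 0.0, -0.001]
force: [-4.9, 2.7, 1.0]
gripper_width: 16.9
gripper_force: 49.8
```

```bash
python3 - <<'E'
from h import *
s=state();print(s['force'],s['ft_torque'],R.from_quat(s['tcp_rot']).as_matrix().round(3)[:,0])
E
```

```text
[-4.90072121  2.68482061  1.00184824] [0.61672997 1.19823636 0.16195912] [-0.677  0.736  0.001]
```

Call:
send_rows([
  {"x": 0,"y": 0,"z": 0,"wx": 0,"wy": 0,"wz": 0.03,"grip": -1},
  {"x": 0,"y": 0,"z": 0,"wx": 0,"wy": 0,"wz": 0.06,"grip": -1},
  {"x": 0,"y": 0,"z": 0,"wx": 0,"wy": 0,"wz": 0.09,"grip": -1},
  {"x": 0,"y": 0,"z": 0,"wx": 0,"wy": 0,"wz": 0.12,"grip": -1},
  {"x": 0,"y": 0,"z": 0,"wx": 0,"wy": 0,"wz": 0.12,"grip": -1},
])

```text
clock: 12.15
tcp_pos: [573.1, 227.0, 95.0]
tcp_rot: [0.456, 0.89, 0.0, -0.001]
force: [-5.6, 3.5, 0.6]
gripper_width: 17.1
gripper_force: 49.9
```

```bash
python3 - <<'E'
from h import *
s=state();print(s['force'],s['ft_torque'],R.from_quat(s['tcp_rot']).as_matrix().round(3)[:,0])
E
```

```text
[-5.64333374  3.52113805  0.62090543] [0.68043475 1.32979247 0.36880229] [-0.584  0.812  0.002]
```

Call:
send_rows([
  {"x": 0,"y": 0,"z": 0,"wx": 0,"wy": 0,"wz": 0.03,"grip": -1},
  {"x": 0,"y": 0,"z": 0,"wx": 0,"wy": 0,"wz": 0.05,"grip": -1},
  {"x": 0,"y": 0,"z": 0,"wx": 0,"wy": 0,"wz": 0.05,"grip": -1},
  {"x": 0,"y": 0,"z": 0,"wx": 0,"wy": 0,"wz": 0.05,"grip": -1},
])

```text
clock: 12.55
tcp_pos: [573.0, 227.1, 95.0]
tcp_rot: [0.477, 0.879, 0.0, -0.001]
force: [-5.5, 1.9, 1.3]
gripper_width: 17.4
gripper_force: 51.4
```

```bash
python3 - <<'E'
from h import *
s=state();print(s['force'],s['ft_torque'],R.from_quat(s['tcp_rot']).as_matrix().round(3)[:,0])
im=imaging.camera('scene');cv2.imwrite('pics/scene5.png',im)
im2=imaging.camera('wrist');cv2.imwrite('pics/wrist5.png',im2)
a=cv2.resize(im[180:245,295:375],(480,390),interpolation=cv2.INTER_CUBIC)
w=cv2.resize(im2[130:260,180:340],(480,390),interpolation=cv2.INTER_CUBIC)
cv2.imwrite('pics/c5.png',np.hstack([w[:,:315],a]))
E
```

```text
[-5.46785646  1.93634667  1.34862391] [0.51714697 1.27183987 0.95983884] [-0.544  0.839  0.001]
```

View pics/c5.png

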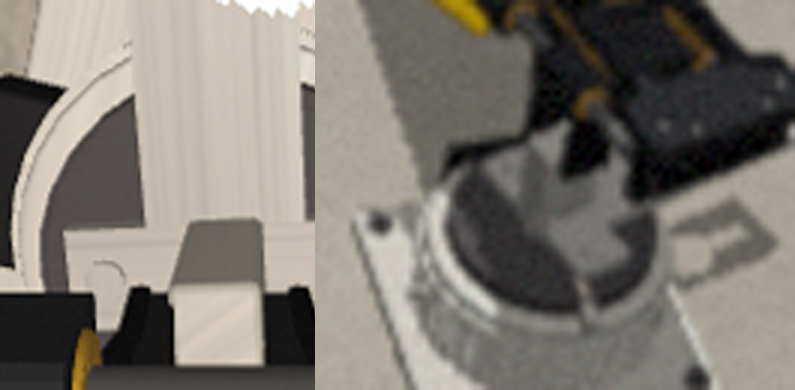

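The scene crop shows the white line meeting the tab at about (585,285), and the torque has risen to 0.96 N·m, so the ring is at its stop. I give one small firm push, ease back within the pin play, and lift out.

Call:
send_rows([
  {"x": 0,"y": 0,"z": 0,"wx": 0,"wy": 0,"wz": 0.03,"grip": -1},
  {"x": 0,"y": 0,"z": 0,"wx": 0,"wy": 0,"wz": 0.03,"grip": -1},
  {"x": 0,"y": 0,"z": 0,"wx": 0,"wy": 0,"wz": 0.0,"grip": -1},
  {"x": 0,"y": 0,"z": 0,"wx": 0,"wy": 0,"wz": -0.05,"grip": -1},
  {"x": 0,"y": 0,"z": 0,"wx": 0,"wy": 0,"wz": -0.09,"grip": -1},
  {"x": 0,"y": 0,"z": 0,"wx": 0,"wy": 0,"wz": -0.09,"grip": -1},
])

```text
clock: 13.25
tcp_pos: [573.5, 226.5, 95.0]
tcp_rot: [0.438, 0.899, 0.0, -0.0]
force: [-4.4, 2.1, 0.3]
gripper_width: 17.3
gripper_force: 49.8
```

```bash
python3 - <<'E'
from h import *
s=state();print(s['force'],s['ft_torque'],R.from_quat(s['tcp_rot']).as_matrix().round(3)[:,0])
E
```

```text
[-4.42372817  2.11746154  0.25507658] [0.55316095 0.95636552 0.15295118] [-0.616  0.787  0.001]
```

Call:
send_rows([
  {"x": 0.7,"y": -0.3,"z": 0,"wx": 0,"wy": 0,"wz": -0.01,"grip": -1},
  {"x": 0.7,"y": -0.3,"z": -3,"wx": 0,"wy": 0,"wz": -0.01,"grip": -1},
  {"x": 0.7,"y": -0.3,"z": -6,"wx": 0,"wy": 0,"wz": -0.01,"grip": -1},
  {"x": 0.7,"y": -0.3,"z": -9,"wx": 0,"wy": 0,"wz": -0.01,"grip": -1},
  {"x": 0.7,"y": -0.3,"z": -13,"wx": 0,"wy": 0,"wz": -0.01,"grip": -1},
  {"x": 0.7,"y": -0.3,"z": -30,"wx": 0,"wy": 0,"wz": -0.01,"grip": -1},
  {"x": 0.7,"y": -0.3,"z": -60,"wx": 0,"wy": 0,"wz": -0.01,"grip": -1},
  {"x": 0.7,"y": -0.3,"z": -60,"wx": 0,"wy": 0,"wz": -0.01,"grip": -1},
])

```text
clock: 14.05
tcp_pos: [575.7, 226.5, 159.3]
tcp_rot: [0.435, 0.9, 0.003, 0.002]
force: [0.0, -0.1, -3.1]
gripper_width: 17.2
gripper_force: 49.8
```

```bash
python3 - <<'E'
from h import *
s=state();print(s['tcp_pos'],s['force'],s['q'],R.from_quat(s['tcp_rot']).as_matrix().round(3))
W=info('wrist'); im=imaging.camera('scene');cv2.imwrite('pics/scene6.png',im)
# mat by dark mask in the first wrist pic w2 & w1
for n in('w1','w2'):
    z=np.load(n+'.npz');I=(z['K'],z['r'],z['t']);g=cv2.imread(f'pics/{n}.png')
    print(n)
    for u,v in {'w1':[(14,135),(182,135),(207,380)],'w2':[(627,72),(800,73),(596,331),(748,332)]}[n]: print(onz(I,u*.64,v*.64,4).round(1))
E
```

```text
[575.65866755 226.51816238 159.33798437] [ 0.04347011 -0.09854865 -3.08242255] [-0.774559    0.34938761  0.41198098  1.56472103 -0.14524595  1.25093737
  0.33107952] [[-0.622  0.783  0.006]
 [ 0.783  0.622  0.003]
 [-0.002  0.007 -1.   ]]
w1
[468.2 -87.2   4. ]
[464.3  51.4   4. ]
[682.4  55.1   4. ]
w2
[467.7 -90.2   4. ]
[464.4  48.6   4. ]
[684.7 -84.2   4. ]
[681.7  56.4   4. ]
```

The spanner is out of the ring. The mat centre is at about (574,-17). I carry the spanner over the mat, head towards +x, and turn it back in line.

Call:
send_rows([
  {"x": -30,"y": -14,"z": 0,"wx": 0,"wy": 0,"wz": -0.1,"grip": -1},
  {"x": -65,"y": -30,"z": 0,"wx": 0,"wy": 0,"wz": -0.22,"grip": -1},
  {"x": -100,"y": -46,"z": 0,"wx": 0,"wy": 0,"wz": -0.35,"grip": -1},
  {"x": -135,"y": -63,"z": 10,"wx": 0,"wy": 0,"wz": -0.48,"grip": -1},
  {"x": -170,"y": -79,"z": 25,"wx": 0,"wy": 0,"wz": -0.61,"grip": -1},
  {"x": -200,"y": -93,"z": 45,"wx": 0,"wy": 0,"wz": -0.74,"grip": -1},
  {"x": -220,"y": -102,"z": 65,"wx": 0,"wy": 0,"wz": -0.85,"grip": -1},
  {"x": -226,"y": -105,"z": 80,"wx": 0,"wy": 0,"wz": -0.91,"grip": -1},
  {"x": -226,"y": -105,"z": 85,"wx": 0,"wy": 0,"wz": -0.917,"grip": -1},
  {"x": -226,"y": -105,"z": 85,"wx": 0,"wy": 0,"wz": -0.917,"grip": -1},
  {"x": -226,"y": -105,"z": 85,"wx": 0,"wy": 0,"wz": -0.917,"grip": -1},
])

```text
clock: 15.2
tcp_pos: [631.9, -14.7, 70.4]
tcp_rot: [-0.009, 1.0, 0.0, 0.0]
force: [0.0, 0.3, -2.9]
gripper_width: 17.6
gripper_force: 49.8
```

```bash
python3 - <<'E'
from h import *
s=state();print(s['tcp_pos'],s['force'],s['ft_torque'],R.from_quat(s['tcp_rot']).as_matrix().round(3))
im2=imaging.camera('wrist');cv2.imwrite('pics/wrist7.png',im2);im=imaging.camera('scene');cv2.imwrite('pics/scene7.png',im)
w=cv2.resize(im2[0:260,100:400],(480,416),interpolation=cv2.INTER_CUBIC)
a=cv2.resize(im[170:265,200:270],(307,416),interpolation=cv2.INTER_CUBIC)
cv2.imwrite('pics/c7.png',np.hstack([w,a]))
E
```

```text
[631.91507906 -14.70587329  70.35258645] [ 2.47417285e-03  3.09592893e-01 -2.91325474e+00] [ 0.0435927  -0.06835095 -0.06137097] [[-1.    -0.018  0.001]
 [-0.018  1.     0.001]
 [-0.001  0.001 -1.   ]]
```

View pics/c7.png

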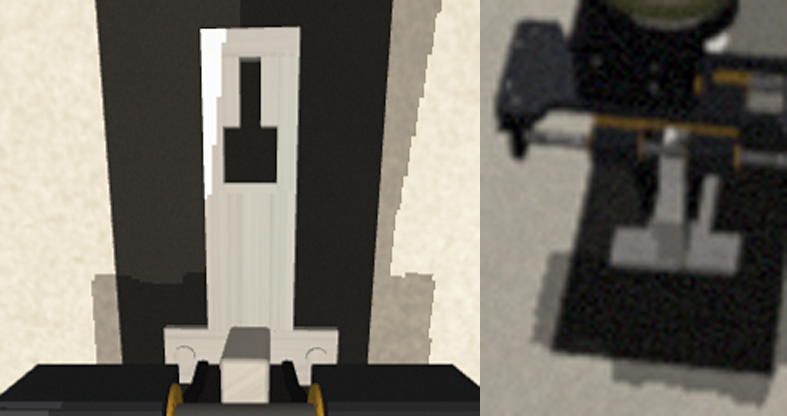

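The crop shows the spanner wholly over the black mat, centred and in line with it. I tilt the tail down about 0.067 rad, so that pins and tail land together, and lower it.

Call:
send_rows([
  {"x": 0,"y": 0,"z": 10,"wx": 0,"wy": -0.02,"wz": 0,"grip": -1},
  {"x": 0,"y": 0,"z": 20,"wx": 0,"wy": -0.045,"wz": 0,"grip": -1},
  {"x": 0,"y": 0,"z": 27,"wx": 0,"wy": -0.065,"wz": 0,"grip": -1},
  {"x": 0,"y": 0,"z": 30,"wx": 0,"wy": -0.065,"wz": 0,"grip": -1},
  {"x": 0,"y": 0,"z": 31,"wx": 0,"wy": -0.065,"wz": 0,"grip": -1},
  {"x": 0,"y": 0,"z": 31,"wx": 0,"wy": -0.065,"wz": 0,"grip": -1},
  {"x": 0,"y": 0,"z": 31,"wx": 0,"wy": -0.065,"wz": 0,"grip": -1},
])

```text
clock: 16.0
tcp_pos: [632.2, -15.8, 39.5]
tcp_rot: [-0.009, 0.999, 0.0, 0.033]
force: [0.2, 0.6, -3.1]
gripper_width: 17.4
gripper_force: 49.8
```

Call:
send_rows([
  {"x": 0,"y": 0,"z": 0.8,"wx": 0,"wy": 0,"wz": 0,"grip": -1},
  {"x": 0,"y": 0,"z": 1.6,"wx": 0,"wy": 0,"wz": 0,"grip": -1},
  {"x": 0,"y": 0,"z": 2.2,"wx": 0,"wy": 0,"wz": 0,"grip": -1},
  {"x": 0,"y": 0,"z": 2.2,"wx": 0,"wy": 0,"wz": 0,"grip": -1},
])

```text
clock: 16.4
tcp_pos: [632.2, -15.8, 37.2]
tcp_rot: [-0.009, 0.999, 0.0, 0.033]
force: [-1.0, 0.3, 0.6]
gripper_width: 17.3
gripper_force: 49.8
```

Call:
send_rows([
  {"x": 0,"y": 0,"z": 0.5,"wx": 0,"wy": 0,"wz": 0,"grip": -1},
  {"x": 0,"y": 0,"z": 0.8,"wx": 0,"wy": 0,"wz": 0,"grip": -1},
  {"x": 0,"y": 0,"z": 0.8,"wx": 0,"wy": 0,"wz": 0,"grip": -1},
])

```text
clock: 16.7
tcp_pos: [632.5, -15.6, 36.7]
tcp_rot: [-0.009, 0.999, 0.001, 0.033]
force: [-1.6, 1.6, 6.1]
gripper_width: 17.1
gripper_force: 49.7
```

```bash
python3 - <<'E'
from h import *
s=state();print(s['tcp_pos'],s['force'],s['ft_torque'])
E
```

```text
[632.50586419 -15.57881927  36.74968964] [-1.64192873  1.62286586  6.11597212] [ 0.2498128   0.3987206  -0.01384876]
```

Call:
send_rows([
  {"x": 0,"y": 0,"z": -0.4,"wx": 0,"wy": 0,"wz": 0,"grip": -1},
  {"x": 0,"y": 0,"z": -0.4,"wx": 0,"wy": 0,"wz": 0,"grip": -1},
  {"x": 0,"y": 0,"z": -0.4,"wx": 0,"wy": 0,"wz": 0,"grip": -0.5},
  {"x": 0,"y": 0,"z": -0.4,"wx": 0,"wy": 0,"wz": 0,"grip": -0.3},
  {"x": 0,"y": 0,"z": -0.4,"wx": 0,"wy": 0,"wz": 0,"grip": 0},
  {"x": 0,"y": 0,"z": -0.4,"wx": 0,"wy": 0,"wz": 0,"grip": 0},
  {"x": 0,"y": 0,"z": -0.4,"wx": 0,"wy": 0,"wz": 0,"grip": 0},
], grip_force=5)

```text
clock: 17.4
tcp_pos: [631.8, -16.1, 36.3]
tcp_rot: [-0.009, 0.999, 0.0, 0.032]
force: [-1.8, -0.5, -0.0]
gripper_width: 41.6
gripper_force: 0.0
```

Call:
send_rows([
  {"x": 0,"y": 0,"z": -15,"wx": 0,"wy": 0,"wz": 0,"grip": 0.1},
  {"x": 0,"y": 0,"z": -40,"wx": 0,"wy": 0,"wz": 0,"grip": 0.2},
  {"x": 0,"y": 0,"z": -85,"wx": 0,"wy": 0,"wz": 0,"grip": 0.3},
  {"x": 0,"y": 0,"z": -130,"wx": 0,"wy": 0.03,"wz": 0,"grip": 0.3},
  {"x": 0,"y": 0,"z": -170,"wx": 0,"wy": 0.065,"wz": 0,"grip": 0.3},
  {"x": 0,"y": 0,"z": -190,"wx": 0,"wy": 0.065,"wz": 0,"grip": 0.3},
  {"x": 0,"y": 0,"z": -190,"wx": 0,"wy": 0.065,"wz": 0,"grip": 0.3},
  {"x": 0,"y": 0,"z": -190,"wx": 0,"wy": 0.065,"wz": 0,"grip": 0.3},
])

```text
clock: 18.2
tcp_pos: [619.5, -16.3, 226.5]
tcp_rot: [-0.009, 1.0, 0.0, 0.0]
force: [-0.1, 0.2, -1.3]
gripper_width: 56.6
gripper_force: 0.0
```

```bash
python3 - <<'E'
from h import *
s=state();print(s['clock'],s['tcp_pos'],s['force'],s['gripper_width'],np.abs(s['qd']).max())
im=imaging.camera('wrist');cv2.imwrite('pics/wrist8.png',im);W=info('wrist')
a=imaging.camera('scene');cv2.imwrite('pics/scene8.png',a);t=imaging.camera('top');cv2.imwrite('pics/top8.png',t)
# bright spanner on dark mat: region of the mat in wrist view
M=[[464.5,50,4],[467.5,-88,4],[684,-84,4],[681.5,56,4]]
m=np.zeros(im.shape[:2],'uint8');cv2.fillConvexPoly(m,proj(W,M).astype('int32'),1);m=cv2.erode(m,np.ones((5,5)))
g=cv2.cvtColor(im,cv2.COLOR_BGR2GRAY);b=((g>100)&(m>0)).astype('uint8')
n,l,st,c=cv2.connectedComponentsWithStats(b);i=1+st[1:,4].argmax();x,y,w,h,A=st[i]
print('spanner box',st[i],onz(W,x,y,8),onz(W,x+w,y+h,19)); 
# change between first and last top pictures outside robot/spanner/ring
t0=cv2.imread('pics/scene0.png');S=info('scene')
# ring white line vs tab in scene: bright pixels on ring top
T=S;g=cv2.cvtColor(a,cv2.COLOR_BGR2GRAY);best=[]
for ang in np.arange(0,360,2):
    q=np.radians(ang);v=[g[tuple(np.round(proj(S,[574.3+r*np.cos(q),226+r*np.sin(q),70])[0][::-1]).astype(int))] for r in(38,41,43)]
    best.append((min(v),ang))
print(sorted(best)[-6:],'tab at about 18.9 deg')
E
```

```text
18.2 [619.46012559 -16.29326307 226.50174835] [-0.13804984  0.15805053 -1.27308611] 56.564499355422306 0.03058155084292936
spanner box [ 225   83   58  120 3493] [501.2688209  -55.40212482   8.        ] [657.19724452  25.27103893  19.        ]
[(np.uint8(84), np.int64(248)), (np.uint8(87), np.int64(254)), (np.uint8(107), np.int64(22)), (np.uint8(117), np.int64(26)), (np.uint8(117), np.int64(28)), (np.uint8(138), np.int64(24))] tab at about 18.9 deg
```

The spanner is lying on the mat. The scene view's line angle is a loose reading, so I check the ring from above with the wrist camera; there is plenty of time.

Call:
send_rows([
  {"x": 8,"y": 45,"z": 0,"wx": 0,"wy": 0,"wz": 0,"grip": 0.3},
  {"x": 16,"y": 90,"z": 0,"wx": 0,"wy": 0,"wz": 0,"grip": 0.3},
  {"x": 24,"y": 135,"z": 0,"wx": 0,"wy": 0,"wz": 0,"grip": 0.3},
  {"x": 32,"y": 180,"z": 0,"wx": 0,"wy": 0,"wz": 0,"grip": 0.3},
  {"x": 38,"y": 220,"z": 0,"wx": 0,"wy": 0,"wz": 0,"grip": 0.3},
  {"x": 41,"y": 245,"z": 0,"wx": 0,"wy": 0,"wz": 0,"grip": 0.3},
  {"x": 41,"y": 248,"z": 0,"wx": 0,"wy": 0,"wz": 0,"grip": 0.3},
  {"x": 41,"y": 248,"z": 0,"wx": 0,"wy": 0,"wz": 0,"grip": 0.3},
  {"x": 41,"y": 248,"z": 0,"wx": 0,"wy": 0,"wz": 0,"grip": 0.3},
])

```text
clock: 19.25
tcp_pos: [574.3, 229.3, 225.5]
tcp_rot: [-0.008, 1.0, -0.001, -0.0]
force: [-0.0, -0.3, -0.4]
gripper_width: 56.5
gripper_force: 0.0
```

```bash
python3 - <<'E'
from ring import *
im=imaging.camera('wrist');cv2.imwrite('pics/wrist9.png',im);W=info('wrist')
z=np.load('w1.npz');W1=(z['K'],z['r'],z['t'])
for n,I,m,c0 in(('before',W1,cv2.imread('pics/w1.png'),(250,184.4)),('after',W,im,None)):
    if c0 is None: c0=proj(I,[574.5,227.2,70])[0]
    u,v=map(int,c0)
    h=[onz(I,*c,70) for c,a in holes(m,(u-40,v-36,u+40,v+36),65)]
    print(n,np.round(h,1))
    # nearest to the expected centre = ring centre bore
    c=min(h,key=lambda p:np.hypot(p[0]-574.5,p[1]-227))
    for p in h:
        d=p-c
        if 26<np.hypot(*d[:2])<34: print(' hole angle',np.degrees(np.arctan2(d[1],d[0])).round(1))
    g=cv2.cvtColor(m,cv2.COLOR_BGR2GRAY).astype(np.float32)
    A=np.arange(-30,110,1.);
    for rr,zz in(((36,39,42,45),70),((51,53,55),75)):
        s=[]
        for a in A:
            q=np.radians(a);pp=[proj(I,[c[0]+r*np.cos(q),c[1]+r*np.sin(q),zz])[0] for r in rr]
            s.append(np.mean([cv2.getRectSubPix(g,(1,1),tuple(map(float,p)))[0,0] for p in pp]))
        s=np.array(s);print(rr,'peak',A[s.argmax()],s.max().round(),'min',A[s.argmin()],s.min().round(),'med',np.median(s).round())
E
```

```text
before [[570.7 257.   70. ]
 [574.7 227.2  70. ]
 [578.  197.3  70. ]]
 hole angle 97.7
 hole angle -83.7
(36, 39, 42, 45) peak 76.0 237.0 min 70.0 78.0 med 81.0
(51, 53, 55) peak -16.0 253.0 min 5.0 152.0 med 204.0
after [[551.8 207.5  70. ]
 [575.  227.2  70. ]
 [597.3 246.7  70. ]]
 hole angle -139.8
 hole angle 41.2
(36, 39, 42, 45) peak 19.0 238.0 min 14.0 75.0 med 80.0
(51, 53, 55) peak -26.0 253.0 min 3.0 151.0 med 203.0
```

The line is now at 19.0°, which matches the tab's 18.9°, so the ring is home.

```bash
python3 -c "
from rig import job
print(job.sign_off())"
```

```text
the job is handed in; nothing more can be done
None
```

The ring is turned home (line at 19.0°, tab at about 18.9°), the spanner was lowered pins down onto the black mat and released, the arm touched nothing else, and the job was handed in at about 19 s.

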